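# Mark the strip, then draw the length stop to 100 and hold it

## Robot

A 7-joint arm with a two-finger parallel gripper is mounted at the origin on the work surface. World frame = base frame: x ahead of the robot, y to its left, z up, the work surface at z = 0. Lengths are in m, angles in degrees, forces in N, time in s.
With the tool pointing down it reaches from about 0.425 to 0.875 m from the base axis. Payload 4.7 kg.
Tool frame: the origin (TCP) lies midway between the tips of the shut fingers; the grasp point (between the pads) lies 19 mm behind it; z points along the fingers, y is the line along which they close (so a half turn about z gives the same grasp; the last joint's range is limited). The gripper opens to 85 mm and grips with 20 to 120 N. Pads are 22 mm wide; open, the fingers measure 114 mm over their backs; the gripper's body (76 mm by 85 mm) begins 54 mm behind the grasp point. The pads swing forward as they close: fully open they stand 13 mm farther back than shut.
Start: joints at [76.152, 18.392, -4.016, 83.108, 1.295, 78.541, -3.26], TCP at [0.164, -0.629, 0.231] pointing down, gripper open.
Joint ranges: [-163.93, 163.93], [-17.29, 119.83], [-79.2, 71.16], [3.27, 140.29], [-89.18, 269.18], [5.43, 117.66], [-154.24, 154.24]. Speed limits (degrees/s): [147.25, 147.25, 180, 180, 180, 180, 180].

## Interface

Orientations are given as [roll, pitch, yaw] about the fixed x, y, z axes, in that order (R = Rz(yaw) Ry(pitch) Rx(roll)).
In Python, from cell import ctrl gives the robot as it stands. Calls block until the motion is done:
- ctrl.movep(position, orientation): joint-space move of the TCP to a pose.
- ctrl.move_straight(position, rot=None, max_speed=0.15): straight line of the TCP; rot=None keeps the orientation; max_speed is the mean speed in m/s.
- ctrl.goto_joints(angles): joint-space move.
- ctrl.open() and ctrl.grab(f_grip=None): open the fingers fully, or close them until they stop; f_grip is the grip in N (None keeps the last).
- ctrl.hold(seconds).
- ctrl.inverse_kinematics(position, orientation): joint angles nearest the present ones, or None.
- ctrl.get_state(): the state.
- ctrl.grab_frame(name): name is "scene" or "top"; returns a dict with "image" (384x512x3 uint8, blue, green, red), "vfov" (degrees; the focal length in pixels is half the picture's height over the tangent of half this angle, whatever the lens; pixels are square), "cx", "cy" (the principal point, pixels), "xyz" and "orientation" of the camera in the world. Camera axes: x right, y down, z forward; pixel columns grow to the right and rows downward; lengths in m; the calibration is good to about 2 mm. A picture is of the moment at which its call begins. There is no depth.
A pose or a line that the arm cannot do raises ctrl.MotionError and nothing moves.
- ctrl.hand_in(): hands the job in; it is judged then, once.
The state is a dict: "time": time; "joints": joint angles; "qvel": joint speeds; "effort": joint torques, N m; "tool_pos": TCP position; "orientation": TCP orientation; "ft_force": force on the tool from outside, world axes, zero at the start; "ft_torque": the same for the moment, N m; "opening": opening from 0.0 (shut) to 1.0 (fully open); "gripper_force": force on a finger pad.
Only numpy, scipy, OpenCV 4.12 (cv2) and the standard library are available. Lean on these libraries where they do the work, as an engineer would, in place of code of your own. Each camera call takes 0.05 s, during which the arm holds its last target. There are 200 camera calls.

## Task

Mark the strip in the press: pull the lever's handle towards you through its full stroke, then ease it slowly all the way back up, never letting it fly. Then squeeze the length stop's grip head so that its lock button goes in, draw the stop out until its pointer stands at the 100 mm mark (the second long line after zero), and finish holding it there, button still squeezed in, without letting go. Leave the other things on the bench alone.

Things in the scene. Friction and masses are not known exactly. Their poses are not given: they have to be found in the camera images.
- press: Fixed bench marking press with length stop: base plate 180 (x) x 440 (y) x 20 mm. Origin on the table, z up, x away from the robot (yaw within 0.35). Green press, 180 mm high, y -165 to -95, x -65 to 85 mm; a strip is clamped under its ram. A green tube 38 mm wide, 66 mm high, lies along y at x = 0 up to y = 20 mm; the stop slides out of it to +y. Numbers like press (x, y, z) are in this frame.
- press_lever (a joint): Lever angle, rad: 0 = home, leaning 0.25 from upright away from the robot (press +x); 0.8 = full stroke, at its stop, leaning 0.55 towards the robot (press -x). Axis parallel to press y through press (20, -190, 142) mm; the handle's centre is 150 mm from it. A spring returns it: 2 N at the handle at home, 9 N at full stroke; let go, it flies back.
- lever_handle (a point): Centre of the black round crossbar handle (28 mm in diameter, 40 mm long along press y, flat ends) at the top of the lever (a 12 mm steel rod): 287 mm above the table at home, 270 mm at full stroke. Pinched end to end along press y it can turn between the fingers. Free all round and above.
- stop_arm (a joint): How far the telescoping stop is drawn out along press +y, m: 0 = in (locked at the start), end stop 0.12. A spring draws it back in with about 3 N at 0 and 6 N at 0.1. While the button is out the lock lets it come out only about 1 mm; let go when drawn out, it springs back.
- stop_button (a joint): How far the lock button is pushed in, m: 0 = out, 0.006 = end. The stop is free from about 0.0035 on. Pushing it flush with the head (0.005) takes about 6 N; a spring pushes it out again. It is in the press -x side of the grip head and moves along press x: squeezing the head between fingers along press x pushes it in.
- stop_grip (a point): Point in the middle of the grip head on the button's axis, 95 mm above the table; press (0, 50, 95) mm when the stop is in. The head: upright aluminium block 30 x 30 mm, top 120 mm above the table. The round black button, 20 mm across, stands 5 mm proud of its press -x side, so it is 35 mm wide over the button. Below 50 mm it carries a stop plate (to -x) and pointer (to +x).
- pointer (a point): Underside of the stop's narrow pointer, 36 mm above the table, over the scale bar; moves with the stop. At press (52, 50, 36) mm when the stop is in.
- mark100 (a point): The 100 mm mark on the aluminium scale bar (top 30 mm above the table, along press y at x = 44 to 72 mm): the second long line after the zero line, at press (52, 150, 30) mm. Long lines at 0, 50 and 100 mm, short ones every 10 mm; the pointer stands over zero when the stop is in.
- offcut: bystander: square steel bar offcut 20 x 70 x 20 mm, lying; origin at the middle of its underside
- square: bystander: fitter's square, dark wood stock 100 mm long with a steel blade 110 mm long, lying; origin at the middle of its underside (of the wood stock)
- brush: bystander: bench brush, lying; origin at the middle of its underside
- oil_can: bystander: grey can, 56 mm across, 100 mm high, upright; origin at the middle of its underside
- bolt_cup: bystander: open steel cup, 68 mm across, 55 mm high, upright; origin at the middle of its underside
- screwdriver: bystander: screwdriver, lying; origin at the middle of its underside
- gauge_block: bystander: dark steel block 50 x 35 x 30 mm with a short pin on top; origin at the middle of its underside

How it is judged:
By the outcome, as a careful person would: the job done as asked, in the order asked, and still so for the second after the job is handed in, while the arm keeps its last pose, push and grip.
It also fails if it takes over 54 s, if anything falls off the work surface, if the arm or the gripper's body presses on something with over 40 N, if the wrist force passes 120 N, or if a joint passes its speed limit or range.

## Working session

There is one attempt and no reset: what is moved stays moved. The work goes in short steps, each a Python script; the robot and the scene stay as the last script left them, time stands still between calls to the robot, and variables do not carry over. Pictures are saved under pics/ and viewed, at most 10 in all, crops included, and the job is handed in when it is done.

```bash
mkdir -p pics; ls; python3 - <<'E'
from cell import ctrl
import cv2,json
for n in("scene","top"):
    f=ctrl.grab_frame(n); cv2.imwrite(f"pics/{n}0.png",f["image"])
    print(n,{k:v for k,v in f.items() if k!="image"})
print(ctrl.get_state())
E
```

```text
pics
scene {'vfov': 42.9234507817326, 'cx': 254.37823047057037, 'cy': 176.87530211201883, 'xyz': array([1.25312266, 0.62537888, 0.85969439]), 'orientation': array([-127.39299346,    0.42536085,  128.90896615])}
top {'vfov': 43.93095498728904, 'cx': 256.9658150643104, 'cy': 189.25000422902815, 'xyz': array([0.3959441 , 0.03777601, 1.13068111]), 'orientation': array([-170.03428819,    0.37254419,  -89.06241777])}
{'time': 0.1, 'joints': array([76.15355664, 18.43356698, -4.01371773, 83.16899447,  1.29435257,
       78.54178161, -3.26055744]), 'qvel': array([ 0.05347271, -0.132991  ,  0.10606226, -0.15916745, -0.01822393,
       -0.00322164, -0.03878172]), 'effort': array([-5.12952113e-06, -4.94881153e+01, -3.83700924e-01, -3.15209198e+01,
        1.31231747e-02,  7.40751304e-03,  1.51125329e-05]), 'tool_pos': array([ 0.16425332, -0.62839358,  0.23033727]), 'orientation': array([-1.79900848e+02,  5.52947746e-03,  1.46536588e+01]), 'ft_force': array([-0.37225629, -0.10616028, -0.11440727]), 'ft_torque': array([ 0.06081203, -0.00784716, -0.00652487]), 'gripper_force': 0.0, 'opening': 0.9986470582265236}
```

View pics/scene0.png

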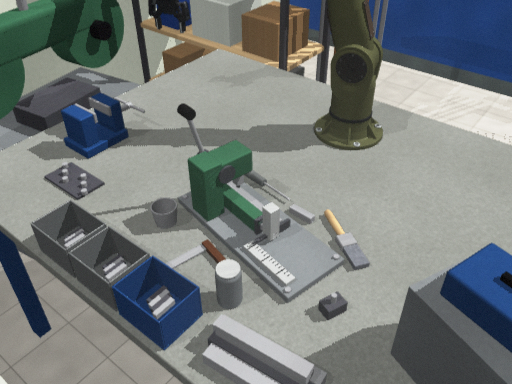

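View pics/top0.png

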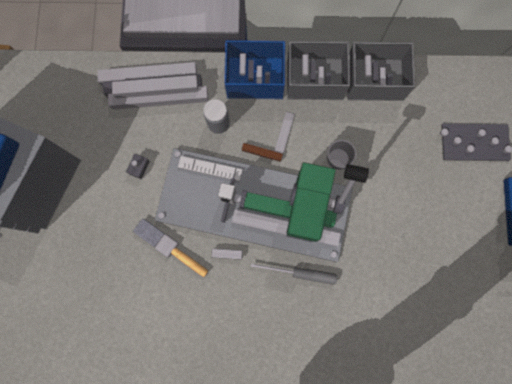

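Top view: plate spans about (157–350, 150–258), head at (227,192), handle at (356,173). Scene view: head at (270,220), handle at (187,112). I'll enlarge both for precise corners.

```bash
python3 - <<'E'
import cv2
a=cv2.imread("pics/top0.png")[130:280,130:390]; cv2.imwrite("pics/top_c.png",cv2.resize(a,None,fx=3,fy=3,interpolation=cv2.INTER_CUBIC))
a=cv2.imread("pics/scene0.png")[95:300,165:375]; cv2.imwrite("pics/scene_c.png",cv2.resize(a,None,fx=2.9,fy=2.9,interpolation=cv2.INTER_CUBIC))
E
```

```text
(no output)
```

View pics/top_c.png

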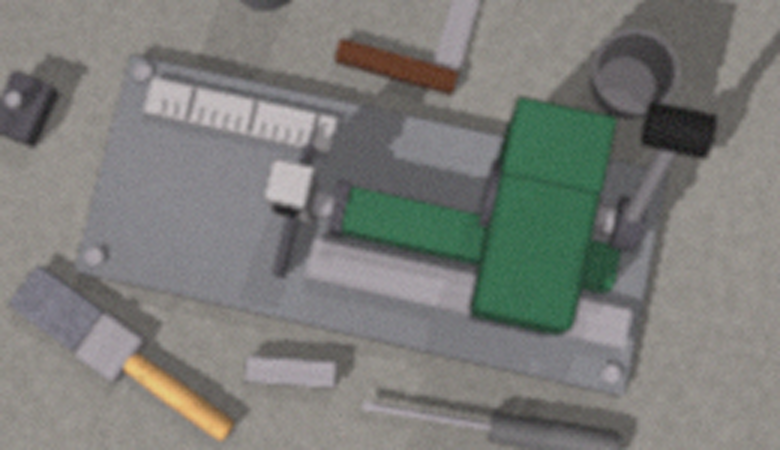

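View pics/scene_c.png

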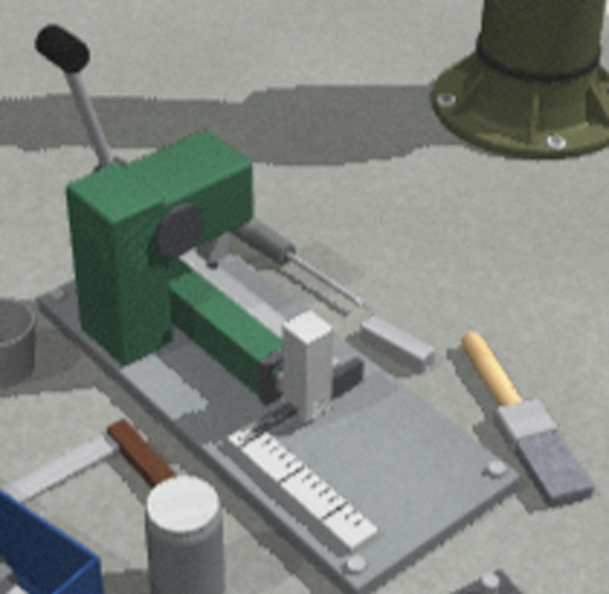

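Top crop shows plate corners at (80,264), (126,54), (628,397), head top at (291,185) and handle at (680,130). Scene crop shows corners at (520,482), (365,590), (38,300), head top at (307,330) and handle at (62,48). Now I'll fit the pose.

```bash
cat > h.py <<'E'
import numpy as np
from scipy.spatial.transform import Rotation as R
from scipy.optimize import least_squares
CAM={"scene":(42.9234507817326,254.378,176.875,[1.25312266,0.62537888,0.85969439],[-127.39299346,0.42536085,128.90896615]),
"top":(43.93095498728904,256.966,189.25,[0.3959441,0.03777601,1.13068111],[-170.03428819,0.37254419,-89.06241777])}
def proj(n,P):
    v,cx,cy,t,o=CAM[n]; f=192/np.tan(np.radians(v/2))
    q=R.from_euler("xyz",o,degrees=True).inv().apply(np.array(P)-t); return np.array([cx,cy])+f*q[...,:2]/q[...,2:]
def w(p,P):  # press mm -> world m
    c,s=np.cos(p[2]),np.sin(p[2]); P=np.asarray(P,float)/1000
    return np.stack([p[0]+c*P[...,0]-s*P[...,1],p[1]+s*P[...,0]+c*P[...,1],P[...,2]],-1)
E
python3 - <<'E'
from h import *
T={(-90,220,20):(80,264),(90,220,20):(126,54),(-90,-220,20):(628,397),(-65,-95,180):(472,312),(85,-95,180):(518,98),(85,-165,180):(615,118),(0,50,120):(291,185)}
S={(-90,220,20):(520,482),(90,220,20):(365,590),(90,-220,20):(38,300),(0,50,120):(307,330)}
Tk,Tv=np.array(list(T)),np.array(list(T.values()))/3+130-1/3
Sk,Sv=np.array(list(S)),np.array(list(S.values()))/2.9+[165,95]-.33
f=lambda p:np.r_[proj("top",w(p,Tk))-Tv,proj("scene",w(p,Sk))-Sv]
s=least_squares(lambda p:f(p).ravel(),[.45,-.05,0.2],loss="soft_l1",f_scale=1.)
print(s.x,np.round(f(s.x),1).tolist())
th,sh=np.array([680,130])/3+130,np.array([62,48])/2.9+[165,95]
h=least_squares(lambda P:np.r_[proj("top",P)-th,proj("scene",P)-sh],[.5,-.2,.28])
print("handle",h.x,h.fun,"pred",w(s.x,[57.1,-190,287]))
print("grip",w(s.x,[0,50,95]))
E
```

```text
[ 0.5577073   0.06315731 -0.20738135] [[-5.9, 1.9], [-1.9, -0.7], [-4.4, -0.4], [0.9, -0.3], [1.0, -0.5], [2.3, 0.2], [0.2, -0.1], [3.1, -1.1], [-1.0, 1.7], [0.9, -0.3], [-0.4, -2.2]]
handle [ 0.5755959  -0.13351912  0.2868722 ] [-0.29589606  0.24634112 -0.48875027 -0.11071845] pred [ 0.57446321 -0.13452842  0.287     ]
grip [0.5680022  0.11208598 0.095     ]
```

```bash
python3 - <<'E'
from h import *
T={(-65,-95,180):(472,312),(85,-95,180):(518,98),(85,-165,180):(615,118),(0,50,120):(291,185),(57.1,-190,287):(680,130)}
S={(0,50,120):(307,330),(57.1,-190,287):(62,48)}
Tk,Tv=np.array(list(T)),np.array(list(T.values()))/3+130-1/3
Sk,Sv=np.array(list(S)),np.array(list(S.values()))/2.9+[165,95]-.33
f=lambda p:np.r_[proj("top",w(p,Tk))-Tv,proj("scene",w(p,Sk))-Sv]
s=least_squares(lambda p:f(p).ravel(),[.45,-.05,0.2],loss="soft_l1",f_scale=1.)
print(s.x,np.round(f(s.x),1).tolist())
P=w(s.x,[[-90,220,20],[90,220,20],[-90,-220,20],[90,-220,20],[58,150,30],[58,100,30],[58,50,30]])
print((proj("top",P)-130)*3,(proj("scene",P)-[165,95])*2.9)
from cell import ctrl
h=w(s.x,[57.1,-190,287]);yaw=np.degrees(s.x[2])
# tool y along press y -> roll 180, yaw
for y in(yaw,yaw+180):
  for n,p in(("h",h),("f",w(s.x,[20-150*np.sin(.55),-190,270])),("g",w(s.x,[0,50,95])),):
    for yy in (y,y+90): print(n,yy,ctrl.inverse_kinematics(p,[180,0,yy]))
E
```

```text
[ 0.55778287  0.06493086 -0.20383022] [[0.1, -0.5], [0.0, -0.8], [1.3, -0.2], [-0.7, -0.0], [-0.4, 0.8], [0.2, -1.9], [0.2, 0.2]]
[[ 59.11946635 269.64823345]
 [116.53224875  51.752712  ]
 [612.21689943 393.82612954]
 [655.82831877 168.86494382]
 [189.75772006 105.40695931]
 [251.24508014 118.83322292]
 [312.97336055 132.31209344]] [[530.2694728  478.37323628]
 [364.18512185 595.03644627]
 [195.18374144 224.53946448]
 [ 40.43573703 299.56800848]
 [333.40104057 508.87482156]
 [291.31635066 472.06122525]
 [251.4815896  437.21575494]]
h -11.678611152582436 [ 40.10590774  12.6619983  -35.00512833  86.07748515   7.26999663
  83.54736055 -96.73921321]
h 78.32138884741757 [ 44.68007184  13.58679864 -40.74129616  85.9253227    8.87203074
  83.77281342  -7.90749026]
f -11.678611152582436 [ 48.64975058  -3.29659666 -36.64381812 102.40968785  -1.99572064
  80.24222178 -89.28887452]
f 78.32138884741757 [ 51.45220425  -3.32246793 -39.28561831 102.33863525  -2.1339303
  80.24075015   0.89708625]
g -11.678611152582436 [  29.97906697   24.82621997  -53.45830928  101.10579478   21.8223581
   65.15714784 -132.01571437]
g 78.32138884741757 [ 34.29514692  27.70034172 -59.76123581 100.98825297  25.96877317
  66.51120784 -45.00951211]
h 168.32138884741755 [ 47.23336132  14.20761951 -44.02808854  85.84359284   9.87752423
  83.93008555  81.36065927]
h 258.32138884741755 None
f 168.32138884741755 [ 52.27125858  -3.33246241 -40.05633848 102.31836971  -2.17536315
  80.24043146  90.95299217]
f 258.32138884741755 None
g 168.32138884741755 [ 33.23617692  26.90583774 -58.16150637 101.01624074  24.86036439
  66.12624536  45.78728325]
g 258.32138884741755 [ 38.92689696  32.21920681 -67.39948979 100.87281485  31.85460311
  68.85064495 130.81140436]
```

```bash
cat >> h.py <<'E'
p0=np.array([0.55778,0.06493,-0.20383]); yaw=np.degrees(p0[2])
def handle(q,dz=-22): return w(p0,[20+150*np.sin(.25-q),-190,142+150*np.cos(.25-q)+dz])
def rep(ctrl,tag=""):
    s=ctrl.get_state(); print(tag,"t%.2f"%s["time"],np.round(s["tool_pos"],4),"F",np.round(s["ft_force"],1),"op%.3f gf%.1f"%(s["opening"],s["gripper_force"]))
def snap(ctrl,n,name,c=None,k=1):
    import cv2
    im=ctrl.grab_frame(n)["image"]
    if c: im=im[c[1]:c[3],c[0]:c[2]]
    cv2.imwrite(f"pics/{name}.png",cv2.resize(im,None,fx=k,fy=k,interpolation=cv2.INTER_CUBIC))
E
python3 - <<'E'
from h import *
from cell import ctrl
o=[180,0,yaw]
ctrl.movep(handle(0,100),o); rep(ctrl)
ctrl.move_straight(handle(0),max_speed=.12); rep(ctrl)
ctrl.grab(30); rep(ctrl)
snap(ctrl,"scene","s1",(130,60,330,210),4)
E
```

```text
t2.46 [ 0.575  -0.1341  0.3869] F [ 0.1 -0.2  0. ] op0.998 gf0.0
 t3.62 [ 0.5758 -0.1327  0.2663] F [-0.2  0.  -0.5] op1.002 gf0.0
 t4.11 [ 0.576  -0.1306  0.2663] F [-0.1  4.7  4.7] op0.462 gf34.1
```

View pics/s1.png

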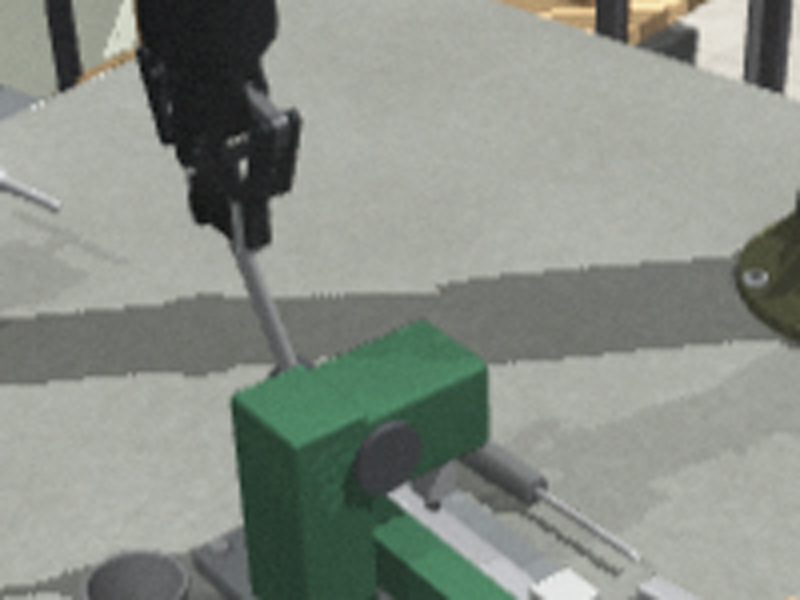

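The picture shows the fingers pinching the handle end to end at about (235,210), and the opening matches 40 mm. Next I pull through the stroke.

```bash
python3 - <<'E'
from h import *
from cell import ctrl
off=w(p0,[0,2,0])-w(p0,[0,0,0])
for q in np.r_[np.arange(.1,.8,.1),.78,.80,.82,.84]:
    ctrl.move_straight(handle(q)+off,max_speed=.06); rep(ctrl,"q%.2f"%q)
snap(ctrl,"scene","s2",(130,60,330,210),4)
E
```

```text
q0.10 t4.56 [ 0.5625 -0.1278  0.269 ] F [4.7 2.2 1.7] op0.462 gf33.8
q0.20 t4.96 [ 0.5477 -0.1247  0.2703] F [3.9 1.7 2.1] op0.466 gf33.8
q0.30 t5.36 [ 0.5331 -0.1217  0.2703] F [4.9 2.8 1.9] op0.464 gf33.8
q0.40 t5.76 [ 0.5187 -0.1186  0.2689] F [6.3 1.8 1.3] op0.461 gf33.8
q0.50 t6.16 [ 0.5046 -0.1157  0.2661] F [5.9 2.3 2.6] op0.466 gf33.8
q0.60 t6.56 [ 0.4909 -0.1129  0.2619] F [7.9 2.  2. ] op0.461 gf34.1
q0.70 t6.96 [ 0.4777 -0.1101  0.2565] F [7.2 2.4 2.7] op0.462 gf34.5
q0.78 t7.31 [ 0.4675 -0.108   0.2512] F [6.8 2.  4.3] op0.462 gf35.0
q0.80 t7.56 [ 0.4655 -0.1076  0.25  ] F [7.2 2.  5. ] op0.465 gf35.2
q0.82 t7.81 [ 0.463  -0.107   0.2486] F [6.9 1.9 6.5] op0.464 gf35.3
q0.84 t8.06 [ 0.4607 -0.1066  0.2471] F [5.8 2.4 6.9] op0.461 gf35.6
```

View pics/s2.png

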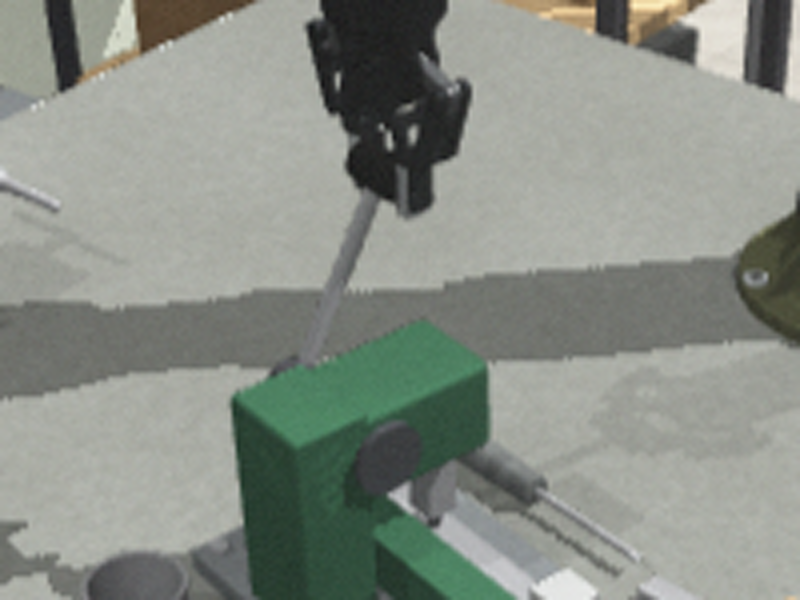

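```bash
python3 - <<'E'
from h import *
for q in(.6,.7,.75,.8):
    P=w(p0,[[20+r*np.sin(.25-q),-190,142+r*np.cos(.25-q)] for r in(40,80,120,150)])
    print(q,np.round((proj("scene",P)-[130,60])*4).tolist())
P=w(p0,[[20+r*np.sin(.25),-190,142+r*np.cos(.25)] for r in(40,80,120,150)]);print(0,np.round((proj("scene",P)-[130,60])*4).tolist())
import cv2
im=cv2.imread("pics/s2.png")
for y in(220,240,260,280,300,320,340):
    g=im[y,250:450].mean(1); xs=np.where(g<np.median(g[:20])*0.82)[0]+250; print(y,xs.min() if len(xs) else None,xs.max() if len(xs) else None)
E
```

```text
0.6 [[308.0, 328.0], [322.0, 270.0], [337.0, 211.0], [348.0, 165.0]]
0.7 [[313.0, 328.0], [332.0, 271.0], [352.0, 211.0], [366.0, 166.0]]
0.75 [[316.0, 329.0], [337.0, 271.0], [359.0, 213.0], [375.0, 168.0]]
0.8 [[318.0, 329.0], [342.0, 272.0], [366.0, 214.0], [384.0, 170.0]]
0 [[277.0, 340.0], [259.0, 293.0], [240.0, 244.0], [225.0, 205.0]]
220 352 407
240 345 364
260 337 356
280 328 348
300 None None
320 None None
340 None None
```

The rod at (354,240)–(338,280) matches q≈0.79. I'll grip firmer and pull on to be sure of the stop.

```bash
python3 - <<'E'
from h import *
from cell import ctrl
off=w(p0,[0,2,0])-w(p0,[0,0,0])
ctrl.grab(70); rep(ctrl)
for q in (.86,.88,.90,.92):
    ctrl.move_straight(handle(q)+off,max_speed=.04); rep(ctrl,"q%.2f"%q)
    F=ctrl.get_state()["ft_force"]
    if np.hypot(F[0],F[2])>25: break
ctrl.hold(.3)
snap(ctrl,"scene","s3",(130,60,330,210),4)
import cv2
im=cv2.imread("pics/s3.png")
for y in(230,240,250,260,270,280):
    g=im[y,250:400].mean(1); xs=np.where(g<np.median(g[:20])*0.82)[0]+250; print(y,xs.min() if len(xs) else None,xs.max() if len(xs) else None)
E
```

```text
t8.32 [ 0.4607 -0.1066  0.2472] F [5.9 1.5 7.6] op0.462 gf69.5
q0.86 t8.57 [ 0.4595 -0.1063  0.2464] F [ 7.7  1.4 10. ] op0.457 gf69.8
q0.88 t8.82 [ 0.4575 -0.1059  0.245 ] F [ 8.3  1.3 10.9] op0.456 gf70.3
q0.90 t9.07 [ 0.4571 -0.1058  0.2446] F [11.1  1.6 12.4] op0.461 gf70.4
q0.92 t9.32 [ 0.4568 -0.1058  0.2443] F [13.7  1.9 17.2] op0.457 gf70.8
230 354 373
240 348 368
250 344 365
260 341 360
270 335 356
280 332 352
```

The pull force rises while the tool stalls, so the lever is at its stop. Now I ease it back until the home stop is felt.

```bash
python3 - <<'E'
from h import *
from cell import ctrl
off=w(p0,[0,2,0])-w(p0,[0,0,0])
for q in np.r_[np.arange(.85,.14,-.1),.1,.07,.04,.02,0,-.02,-.04,-.06,-.08]:
    ctrl.move_straight(handle(q)+off,max_speed=.04); rep(ctrl,"q%.2f"%q)
    if ctrl.get_state()["ft_force"][0]<-6: break
snap(ctrl,"scene","s4",(130,60,330,210),4)
import cv2
for n in("s1","s4"):
  im=cv2.imread(f"pics/{n}.png")
  for y in(265,275,285):
    g=im[y,200:340].mean(1); xs=np.where(g<np.median(g[:20])*0.82)[0]+200; print(n,y,xs.min() if len(xs) else None,xs.max() if len(xs) else None)
E
```

```text
q0.85 t10.08 [ 0.4595 -0.1063  0.2464] F [4.6 1.6 8.2] op0.459 gf70.5
q0.75 t10.61 [ 0.4684 -0.1082  0.2519] F [0.2 3.8 6.9] op0.454 gf70.1
q0.65 t11.13 [ 0.4815 -0.1109  0.2582] F [-0.   3.7  6.5] op0.458 gf69.8
q0.55 t11.66 [ 0.4954 -0.1138  0.2634] F [-0.1  3.7  6.7] op0.459 gf69.7
q0.45 t12.18 [ 0.5093 -0.1167  0.267 ] F [-0.2  3.6  7.1] op0.458 gf69.8
q0.35 t12.71 [ 0.5241 -0.1198  0.2693] F [-0.7  3.6  5.7] op0.456 gf69.5
q0.25 t13.23 [ 0.5389 -0.1229  0.2701] F [0.2 3.4 5.8] op0.461 gf69.6
q0.15 t13.76 [ 0.5535 -0.126   0.2693] F [-0.3  3.6  6.1] op0.462 gf69.6
q0.10 t14.09 [ 0.5609 -0.1275  0.2684] F [-0.4  3.7  6.2] op0.455 gf69.5
q0.07 t14.35 [ 0.5653 -0.1284  0.2677] F [-0.2  3.   5.3] op0.459 gf69.9
q0.04 t14.61 [ 0.5697 -0.1293  0.2668] F [1.5 3.5 6.4] op0.457 gf69.9
q0.02 t14.86 [ 0.5723 -0.1299  0.2662] F [-1.1  2.8  7.4] op0.458 gf70.0
q0.00 t15.11 [ 0.5732 -0.1301  0.266 ] F [-7.3  4.3 12.5] op0.461 gf70.7
s1 265 236 254
s1 275 241 258
s1 285 244 262
s4 265 236 253
s4 275 240 258
s4 285 244 261
```

Lever is home: the stop was felt and the rod pixels match the start picture. I'll release it and go to the grip head.

```bash
python3 - <<'E'
from h import *
from cell import ctrl
ctrl.open(); rep(ctrl,"open")
off=w(p0,[0,2,0])-w(p0,[0,0,0])
ctrl.move_straight(handle(0,80)+off,max_speed=.12); rep(ctrl)
o=[180,0,yaw+90]
ctrl.movep(w(p0,[0,50,240]),o); rep(ctrl)
print(ctrl.inverse_kinematics(w(p0,[0,155,73]),o))
ctrl.move_straight(w(p0,[-1,50,73]),max_speed=.12); rep(ctrl,"at head")
snap(ctrl,"scene","s5",(150,80,350,230),4)
E
```

```text
open t15.68 [ 0.5756 -0.131   0.2651] F [-0.2  0.6  0.1] op1.001 gf0.0
 t16.68 [ 0.5753 -0.1308  0.3664] F [-0.2  0.7  0.2] op1.001 gf0.0
 t17.75 [0.5684 0.1125 0.24  ] F [-0.6 -1.3 -0.5] op1.000 gf0.0
[ 15.90076925  31.6226888  -50.16354557  95.12105953  26.20229139
  65.76081207 -52.78683035]
at head t19.29 [0.5675 0.1143 0.0738] F [0.5 0.6 0.5] op1.003 gf0.0
```

View pics/s5.png

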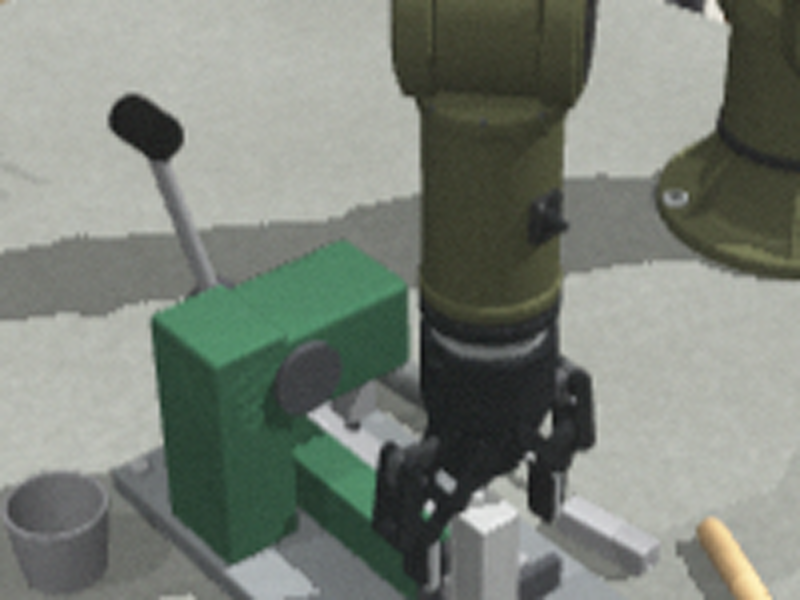

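The lever is home with its handle at (145,125), and the fingers straddle the head at (485,540). Now I squeeze.

```bash
python3 - <<'E'
from h import *
from cell import ctrl
ctrl.grab(50); rep(ctrl,"grab"); ctrl.hold(.3); rep(ctrl)
a=ctrl.get_state()["tool_pos"]; np.save("a.npy",a)
d=np.array([-np.sin(p0[2]),np.cos(p0[2]),0])
for s in(.015,.05):
    ctrl.move_straight(a+d*s,max_speed=.05); rep(ctrl,"s%.3f"%s); print("drawn",(ctrl.get_state()["tool_pos"]-a)@d)
snap(ctrl,"top","t6",(170,130,300,230),6)
E
```

```text
grab t19.89 [0.5702 0.1134 0.0739] F [ 8.7  0.3 -1.8] op0.344 gf52.6
 t20.19 [0.5702 0.1134 0.0738] F [ 8.8 -0.6 -2.2] op0.343 gf52.6
s0.015 t20.65 [0.5732 0.1281 0.0738] F [-1.2 -2.8  1.3] op0.341 gf53.3
drawn 0.014985624376117229
s0.050 t21.50 [0.5804 0.1622 0.0739] F [-1.6 -3.7  2.2] op0.347 gf53.3
drawn 0.04983601246783516
```

View pics/t6.png

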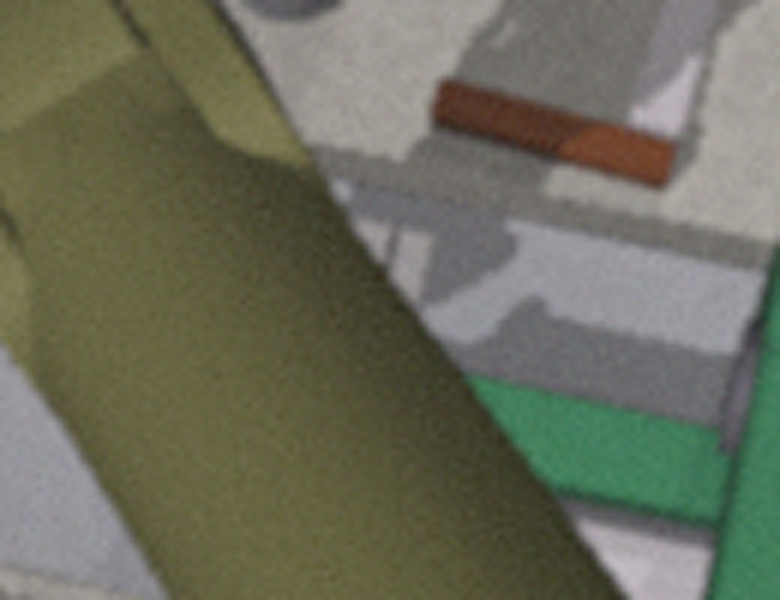

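The arm covers the head in the top view, so I'll use the scene view. A 3.7 N pull with smooth travel fits the stop following.

```bash
python3 - <<'E'
from h import *
from cell import ctrl
a=np.load("a.npy")
d=np.array([-np.sin(p0[2]),np.cos(p0[2]),0])
ctrl.move_straight(a+d*.1,max_speed=.05); rep(ctrl); print("drawn",(ctrl.get_state()["tool_pos"]-a)@d)
c=(235,190,345,290)
snap(ctrl,"scene","s7",c,7)
for y in(150,145,155): print(y,(proj("scene",w(p0,[[46,y,30],[70,y,30],[52,y,36]]))-c[:2])*7)
E
```

```text
t22.70 [0.5905 0.2106 0.0739] F [-1.5 -5.4  2. ] op0.345 gf53.4
drawn 0.09927192318832724
150 [[342.65289316 545.14667973]
 [286.5671743  581.67822077]
 [329.25216831 541.4275563 ]]
145 [[332.21582759 536.13608511]
 [276.17368993 572.46469589]
 [318.7894436  532.37268984]]
155 [[353.1487511  554.20803136]
 [297.01985564 590.94422205]
 [339.77419008 550.53374084]]
```

View pics/s7.png

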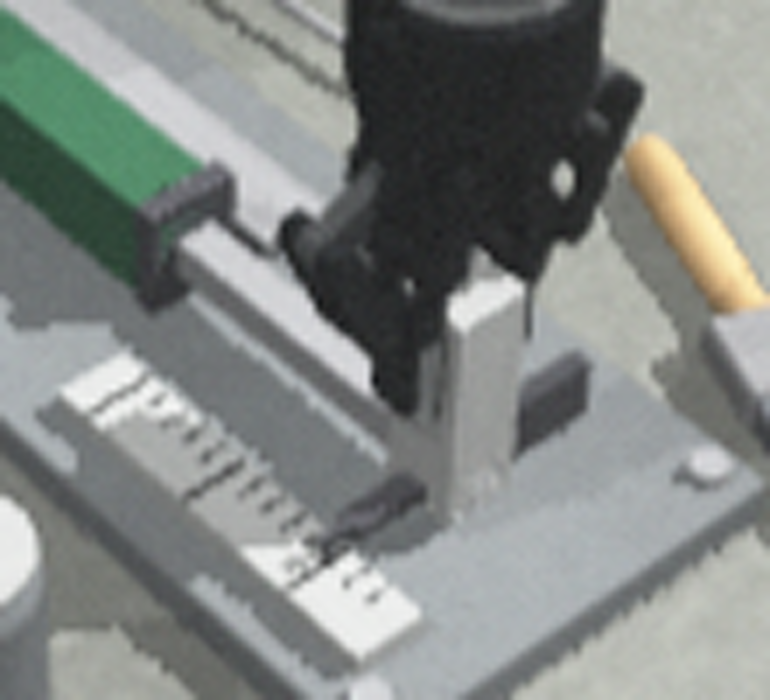

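The pointer tip at about (330,540) sits over the second long line, which runs through (325,550)–(300,585). I'll nudge the last 0.7 mm, check the hold is steady and hand in.

```bash
python3 - <<'E'
from h import *
from cell import ctrl
a=np.load("a.npy")
d=np.array([-np.sin(p0[2]),np.cos(p0[2]),0])
ctrl.move_straight(a+d*.1008,max_speed=.02); ctrl.hold(.8); rep(ctrl); print("drawn",(ctrl.get_state()["tool_pos"]-a)@d)
snap(ctrl,"scene","s8",(265,240,305,280),15)
E
```

```text
t23.80 [0.5906 0.2112 0.0739] F [-1.4 -5.   2.8] op0.345 gf53.5
drawn 0.09987773354911121
```

View pics/s8.png

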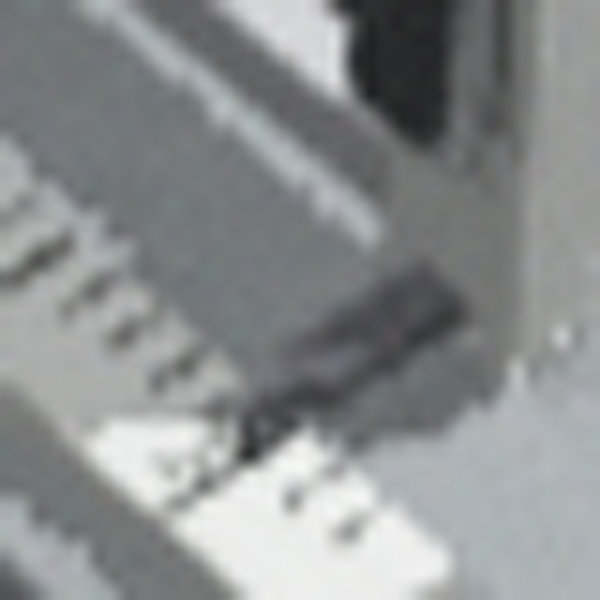

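The pointer tip at (250,440) runs straight into the 100 mm line at (175,500), with two short lines (110, 120) beyond it.

```bash
python3 -c "
from cell import ctrl
print(ctrl.hand_in())"
```

```text
the job is handed in; nothing more can be done
None
```

I pulled the lever to its stop and eased it back home, then drew the stop out to 99.9 mm by tool travel, with the pointer over the 100 mm line. The head was still squeezed when I handed in at about 24 s; no verdict came back.

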